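# Shut the vial cooler and set it one click colder

## Task

The bench vial cooler has been left open and its vials are warming. Push its sliding lid fully shut, and with a fingertip on the knurled thermostat wheel in the front console roll the top of the wheel towards the longer printed bars (to the cooler's left) until it clicks into the very next detent, one click colder than it stands now. Nothing needs picking up: leave the vials, cartons, bottle and ice pack standing where they are.

Things in the scene. Friction and masses are not known exactly. Their poses are not given: they have to be found in the camera images.
- cooler: Bench vial cooler: white chest, fixed, 300 mm deep (x), 400 wide (y), flat deck 150 above the bench. Origin at bench height, mid-width, 160 mm behind the front face. x points front to back, y to its left, z up; yaw up to 0.3 rad. Front console (x -160 to -50) has the thermostat wheel; behind it on the right (y < 0) the vial well, on the left a flat deck. Lid rails, 10 high, at x -46 and 132.
- wheel (a joint): Turn of the thermostat wheel in rad from its middle setting; grows (colder) as the top of the wheel is rolled to the cooler's +y, its left, where the printed bars get longer. Spring detents at -1.047, -0.524, 0, 0.524 and 1.047 (30 degrees or 13.6 mm of rim apart), end stops just beyond. Starts resting in the detent at -0.524 or at 0.
- wheel_top (a point): Top of the wheel's rim, at mid-width, 162 mm above the bench; fixed to the cooler at x -100, y 0, does not turn. Wheel: black knurled thumbwheel, radius 26 mm, 18 wide, axis level along cooler x, 12 mm proud of the console. About 1.2 N along the rim takes it over the hump half-way between clicks; past it, it snaps on. A fingertip pressed down with about 5 N and drawn sideways turns it.
- wheel_mark (a point): White line across the wheel's rim, 26 mm from the wheel's axis; turns with the wheel. On top when joint wheel reads 0, towards the cooler's +y when it is positive.
- lid (a joint): How far the lid stands open, m: 0 shut against its stop on the right, 0.12 fully open to the left (+y). Starts 0.06 to 0.115 open, stays where left, slides with about 2 N. Lid: grey-framed glazed slab 166 mm (x) by 180 (y), 22 thick, underside 1 mm over the deck, top 173 above the bench, captive in its rails.
- lid_edge (a point): Middle of the upper rim of the lid's left end face, the upright face 22 mm high and 166 long that looks to the cooler's +y; pushed to -y it shuts the lid. In the cooler's frame x 43, y -10 mm + joint lid, z 173 mm. The deck to its left is flat and free.
- amber_vial: Small amber vial, 25 mm across, 46 mm high, standing on the right end of the console. Leave alone. Origin: centre of its underside.
- small_carton: Small white carton 40 x 46 x 60 mm high, standing on the left end of the console. Leave alone. Origin: centre of its underside.
- big_bottle: White bottle, 52 mm across, 100 mm high, standing on the bench beside the cooler. Leave alone. Origin: centre of its underside.
- carton_a: Upright white carton 60 x 85 x 95 mm high on the bench beside the cooler. Leave alone. Origin: centre of its underside.
- carton_b: Flat white carton 75 x 110 x 50 mm high on the bench beside the cooler. Leave alone. Origin: centre of its underside.
- ice_pack: Rigid ice pack 110 x 85 x 26 mm high on the bench beside the cooler. Leave alone. Origin: centre of its underside.
- vial0: Clear vial, 34 mm across, 64 mm high, standing in a cell of the cooler's well, its cap 35 mm below the deck. Leave alone. Origin: centre of its underside.
- vial1: Clear vial, 34 mm across, 64 mm high, standing in a cell of the cooler's well, its cap 35 mm below the deck. Leave alone. Origin: centre of its underside.
- vial2: Clear vial, 34 mm across, 64 mm high, standing in a cell of the cooler's well, its cap 35 mm below the deck. Leave alone. Origin: centre of its underside.
- vial3: Clear vial, 34 mm across, 64 mm high, standing in a cell of the cooler's well, its cap 35 mm below the deck. Leave alone. Origin: centre of its underside.

How it is judged:
By the outcome, as a careful person would: the job done as asked, in the order asked, and still so for the second after the job is handed in, with the robot touching nothing.
It also fails if it takes over 42 s, if anything falls off the work surface, if the arm or the gripper's body presses on something with over 40 N, if the wrist force passes 120 N, or if a joint passes its speed limit or range.

## Robot

A 6-joint arm with a two-finger parallel gripper is mounted at the origin on the work surface. World frame = base frame: x ahead of the robot, y to its left, z up, the work surface at z = 0. Lengths are in mm, angles in degrees, forces in N, time in s.
With the tool pointing down it reaches from about 350 to 850 mm from the base axis. Payload 8.1 kg.
Tool frame: the origin (TCP) lies midway between the tips of the shut fingers; the grasp point (between the pads) lies 19 mm behind it; z points along the fingers, x is the direction in which the jaws open and shut, and the axes are right-handed (so a half turn about z gives the same grasp; the last joint's range is limited). The gripper opens to 93 mm and grips with 3 to 60 N. Pads are 15 mm wide; open, the fingers measure 128 mm over their backs; the gripper's body (75 mm by 188 mm) begins 65 mm behind the grasp point.
Start: joints at [-80.065, 7.471, 85.268, -0, 87.261, -4.893], TCP at [153.573, -580.018, 218.635] pointing down, gripper open.
Joint ranges: [-169.43, 169.43], [-51.17, 129.36], [1.28, 143.12], [-76.62, 256.62], [0, 156.53], [-152.29, 152.29]. Speed limits (degrees/s): [136.94, 136.94, 159.86, 180, 180, 180].

## Interface

Orientations are given as [roll, pitch, yaw] about the fixed x, y, z axes, in that order (R = Rz(yaw) Ry(pitch) Rx(roll)).
In Python, from plant import monitor, eyes, job gives the robot as it stands. The module is installed in compiled form; this text tells all that it offers.
- The arm moves only by the tool drive_tool, never from a script. Its argument "deltas" is one flat list of numbers, 6 for each row, row after row: the shift along the world's x, y, z in m, then the turn, a rotation vector about the world's x, y, z in degrees. In form: [x, y, z, rx, ry, rz, x, y, z, rx, ry, rz, ...]. A call has 1 to 5 rows; each row is the pose to reach, as a shift and turn from the pose commanded when the call began; what a row does not reach only later rows make up. A row lasts 1/12 s, in which the tool goes at most 41.7 mm and 7.16 degrees, less where a joint would pass 70% of its speed; a pose out of reach is approached as far as the arm can. A call with a gripper value outside its range is refused whole. "gripper" is the opening, from 0 (shut) to 1 (fully open), set as the call begins (left out, the last holds). The fingers move at their own pace and stop on an object; "force" is the grip in N (left out, the last holds). Time passes only in rows, so rows that repeat a pose let the fingers close. It gives the time, the measured TCP pose, the force and the opening at its end, in the units of the state.
- monitor.state(): the state, without advancing time (a new reading comes with each control period).
- eyes.grab_frame(name): name is "scene" or "top" or "wrist"; returns a dict with "img" (480x640x3 uint8, blue, green, red), "vertical_fov" (degrees; the focal length in pixels is half the picture's height over the tangent of half this angle, whatever the lens; pixels are square), "cx", "cy" (the principal point, pixels), "R" (3x3) and "t" (3): a world point X has camera coordinates R X + t. Camera axes: x right, y down, z forward; pixel columns grow to the right and rows downward; lengths in mm; the calibration is good to about 2 mm. A picture is of the moment at which its call begins. There is no depth.
- job.finish_job(): hands the job in, once; it reports no verdict.
Trained networks look in the newest picture that a camera, given by its name, has taken for a name from the list of things; names that differ only in an ending like _2 or _b are one class to them, and where a whole thing is asked for, a point or a joint stands for the part that bears it (a point fixed in the world has none). Each returns a list of dicts, best first, with "confidence" (0 to 1); they miss things now and then, are a little off and sometimes report something else, mostly with a low value. They report only what shows in the picture. A call takes as long as a camera call.
- eyes.silhouettes(camera, label): "region" (480x640 bool, what is visible of it) and "uv" ([column, row] in pixels, amid what is visible of it).
- eyes.place_of(camera, label): "uv" ([column, row] in pixels: a listed point, or the origin of a listed thing).
The state is a dict: "time": time; "q": joint angles; "qvel": joint speeds; "joint_efforts": joint torques, N m; "position": TCP position; "orientation": TCP orientation; "ft_force": force on the tool from outside, world axes, zero at the start; "wrist_torque": the same for the moment, N m; "opening": opening from 0.0 (shut) to 1.0 (fully open).
Only numpy, scipy, OpenCV 4.12 (cv2) and the standard library are available. Lean on these libraries where they do the work, as an engineer would, in place of code of your own. Each camera call takes 0.05 s, during which the arm holds its last target.

## Working session

There is one attempt and no reset: what is moved stays moved. The work goes in short steps, Python scripts to look and compute and a tool call to move; the robot and the scene stay as the last step left them, time stands still between calls to the robot, and variables do not carry over. Pictures are saved under pics/ and viewed, and the job is handed in when it is done.

Besides the shell and the picture viewer there is one more tool, called after "Call:" in YAML: its name, and indented under it one key for each argument. drive_tool: Moves the arm, as the interface text tells. Its arguments: {"type":"object","properties":{"deltas":{"type":"array"},"gripper":{"type":"number"},"force":{"type":"number"}},"required":["deltas"]}

```bash
mkdir -p pics; cat > h.py <<'E'
import numpy as np,cv2
from plant import monitor,eyes,job
def ray(f,uv):
    fl=240/np.tan(np.radians(f["vertical_fov"]/2))
    d=np.array([(uv[0]-f["cx"])/fl,(uv[1]-f["cy"])/fl,1.])
    R=np.array(f["R"]);t=np.array(f["t"])
    return -R.T@t, R.T@d
def atz(f,uv,z):
    c,d=ray(f,uv); return c+d*(z-c[2])/d[2]
def proj(f,X):
    fl=240/np.tan(np.radians(f["vertical_fov"]/2))
    p=np.array(f["R"])@np.array(X,float)+np.array(f["t"])
    return np.array([f["cx"]+fl*p[0]/p[2],f["cy"]+fl*p[1]/p[2]])
E
python3 - <<'E'
from h import *
for n in ["scene","top"]:
    f=eyes.grab_frame(n); cv2.imwrite(f"pics/{n}0.png",f["img"])
    print(n,ray(f,(320,240)))
    for l,z in [("wheel_top",162),("wheel_mark",162),("lid_edge",173),("cooler",0),("amber_vial",150),("small_carton",150)]:
        for r in eyes.place_of(n,l)[:2]:
            print(l,np.round(r["uv"],1),round(r["confidence"],2),np.round(atz(f,r["uv"],z),1))
print(monitor.state())
E
```

```text
scene (array([1496.0078327 ,  259.35558023,  791.90173544]), array([-0.79578804, -0.20786979, -0.56882809]))
wheel_top [354.7 217.3] 0.63 [504.9  81.3 162. ]
wheel_mark [356.  216.3] 0.58 [499.8  83.2 162. ]
lid_edge [382.  250.1] 0.61 [629.6 164.1 173. ]
amber_vial [290.9 217.5] 0.68 [528.5 -63.8 150. ]
small_carton [422.7 229.2] 0.71 [492.1 235.1 150. ]
small_carton [502.  340.4] 0.71 [801.4 401.5 150. ]
top (array([ 453.80164177,  -11.8145642 , 1460.71027229]), array([ 0.09573143,  0.0033392 , -0.99545464]))
wheel_top [285.7 267.2] 0.59 [501.9  85.2 162. ]
wheel_mark [285.5 269.4] 0.48 [495.9  85.6 162. ]
lid_edge [286.  267.1] 0.7 [501.8  83.6 173. ]
lid_edge [256.3 214.6] 0.68 [644.4 168.9 173. ]
cooler [461.6 227.2] 0.74 [ 642.6 -445.3    0. ]
amber_vial [339.8 260.6] 0.37 [523.6 -63.4 150. ]
small_carton [227.1 269.2] 0.82 [493.6 248.4 150. ]
small_carton [336.9 206.5] 0.71 [674.9 -52.9 150. ]
{'time': 0.7, 'q': array([-8.00646659e+01,  7.47072386e+00,  8.52687689e+01, -1.55833445e-03,
        8.72608638e+01, -4.89069341e+00]), 'qvel': array([-0.04091819, -0.03848493, -0.06606661, -0.07326603, -0.06550867,
       -0.05572193]), 'joint_efforts': array([-2.72016419e-03, -5.59590054e+01, -4.91954112e+01,  7.63483113e-02,
        2.27808079e-02,  3.15941134e-05]), 'position': array([ 153.56637042, -580.01385341,  218.63053892]), 'orientation': array([ 1.79998480e+02,  4.87965199e-04, -7.51738980e+01]), 'ft_force': array([ 0.19701316,  0.43985712, -0.5223456 ]), 'wrist_torque': array([-0.04537654, -0.00782435, -0.05368893]), 'opening': 0.9974680872959384}
```

View pics/scene0.png

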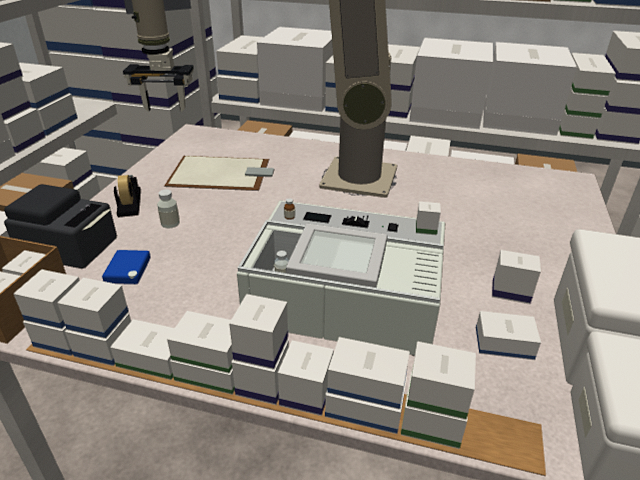

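View pics/top0.png

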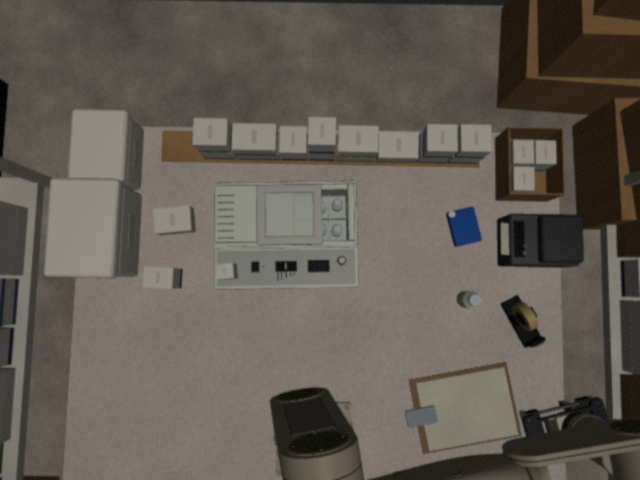

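```bash
python3 - <<'E'
import cv2
a=cv2.imread("pics/top0.png")[160:320,180:400];b=cv2.imread("pics/scene0.png")[170:310,240:460]
cv2.imwrite("pics/c1.png",cv2.resize(a,None,fx=3.6,fy=3.6,interpolation=2))
cv2.imwrite("pics/c2.png",cv2.resize(b,None,fx=3.6,fy=3.6,interpolation=2))
E
```

```text
(no output)
```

View pics/c1.png

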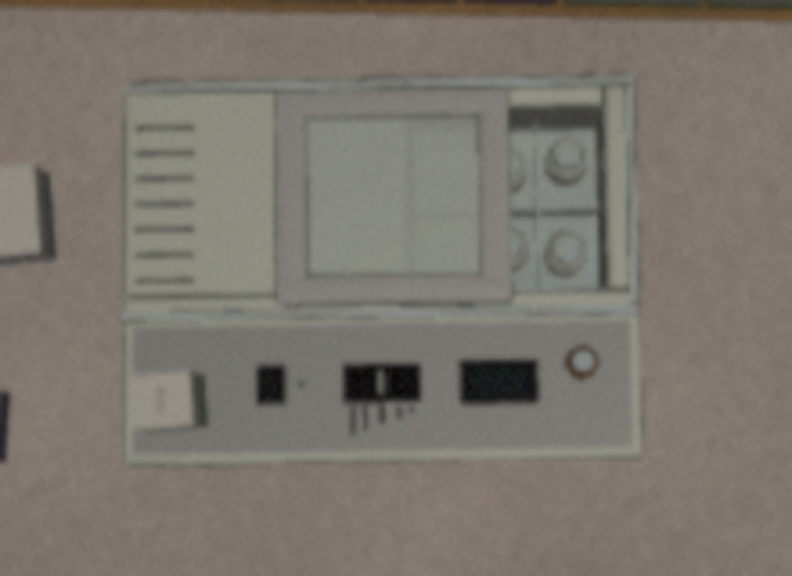

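View pics/c2.png

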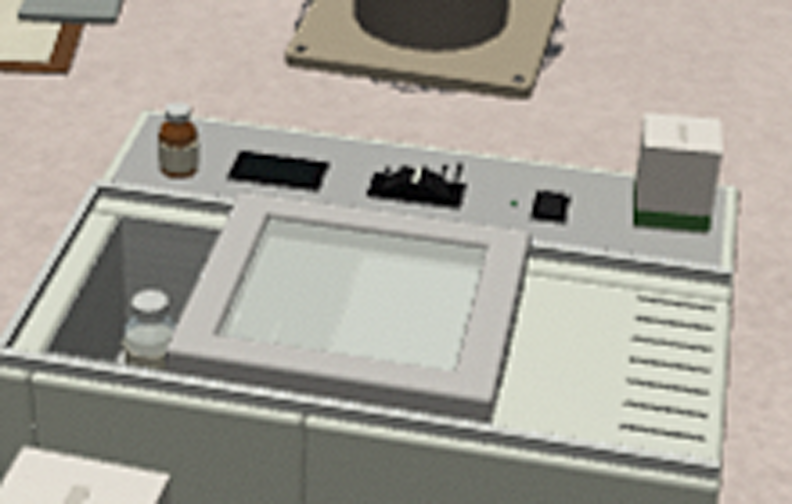

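```bash
cat >> h.py <<'E'
def c2w(p,pose):
    x,y,a=pose; c,s=np.cos(a),np.sin(a)
    return np.array([x+c*p[0]-s*p[1],y+s*p[0]+c*p[1],p[2]])
E
python3 - <<'E'
from h import *
from scipy.optimize import least_squares
f=eyes.grab_frame("top"); g=eyes.grab_frame("scene")
T=lambda u,v:(180+u/3.6,160+v/3.6)
S=lambda u,v:(240+u/3.6,170+v/3.6)
obs=[(f,T(640,455),(-160,-200,150)),(f,T(127,462),(-160,200,150)),(f,T(632,75),(140,-200,150)),(f,T(127,80),(140,200,150)),(f,T(382,382),(-100,0,162)),
(g,S(355*3.6-240*3.6,0),None),(g,S(737,187),(-160,200,150)),(g,S(145,112),(-160,-200,150)),(g,(354.7,217.3),(-100,0,162))]
obs=[o for o in obs if o[2]]
def res(p): return np.concatenate([proj(c,c2w(X,p))-uv for c,uv,X in obs])
for sel in ("all","top","scene"):
    oo=obs
    r=least_squares(lambda p:np.concatenate([proj(c,c2w(X,p))-uv for c,uv,X in obs if sel=="all" or (c is f)==(sel=="top")]),[600,85,0.],x_scale=[10,10,.1])
    print(sel,r.x,r.fun.reshape(-1,2).round(1).tolist())
    p=r.x
    print("wheel",c2w((-100,0,162),p))
    # lid edge corners top image
    for uv in (T(275,90),T(278,303)):
        w=atz(f,uv,173)[:2]-p[:2];a=p[2];print("lid edge loc",w@[np.cos(a),np.sin(a)],w@[-np.sin(a),np.cos(a)])
    for uv in (S(531,237),S(492,405)):
        w=atz(g,uv,173)[:2]-p[:2];print(" scene lid edge loc",w@[np.cos(a),np.sin(a)],w@[-np.sin(a),np.cos(a)])
E
```

```text
all [6.06275726e+02 8.76182256e+01 3.37948039e-02] [[1.3, 0.1], [-1.1, 0.2], [1.2, -1.4], [-0.5, -0.7], [-0.0, -0.5], [0.9, -1.6], [-0.9, -2.6], [1.2, 0.5]]
wheel [506.33282492  84.23938847 162.        ]
lid edge loc 123.4134780675006 79.52801779707367
lid edge loc -40.79093541453138 77.67572016934531
 scene lid edge loc -28.636999543312495 80.102505877832
 scene lid edge loc 132.08484477544366 79.87141948353975
top [6.05059330e+02 8.80754172e+01 3.31646136e-02] [[1.1, 0.6], [-1.3, 0.6], [1.1, -0.9], [-0.7, -0.3], [-0.2, -0.1]]
wheel [505.11431946  84.75956381 162.        ]
lid edge loc 124.56390307548416 79.1085018605131
lid edge loc -39.63931050053324 77.152724575486
 scene lid edge loc -27.486906379482527 79.58716909432104
 scene lid edge loc 133.23505165315015 79.45736808979304
scene [6.10976503e+02 8.69195506e+01 2.95034651e-02] [[0.7, -0.4], [-1.4, -1.9], [0.6, 1.6]]
wheel [511.0200229   83.96963214 162.        ]
lid edge loc 118.39293976815345 80.89393296081198
lid edge loc -45.8020129434975 78.33699778398011
 scene lid edge loc -33.65860311070575 80.8159176434094
 scene lid edge loc 127.06275298360718 81.2745431433279
```

Call:
drive_tool:
  deltas: [0.02, 0.032, 0.01, 0, 0, 3.1, 0.04, 0.063, 0.02, 0, 0, 6.2, 0.06, 0.095, 0.03, 0, 0, 9.3, 0.08, 0.126, 0.04, 0, 0, 12.4, 0.1, 0.158, 0.04, 0, 0, 15.4]
  gripper: 0
  force: 20

```text
time: 1.22
position: [254.5, -421.5, 261.0]
orientation: [180.0, -0.2, -59.7]
ft_force: [0.2, 0.7, 1.1]
opening: 0.694
```

Call:
drive_tool:
  deltas: [0.02, 0.032, 0, 0, 0, 3.1, 0.04, 0.063, 0, 0, 0, 6.2, 0.06, 0.095, 0, 0, 0, 9.3, 0.08, 0.126, 0, 0, 0, 12.4, 0.1, 0.158, 0, 0, 0, 15.4]

```text
time: 1.63
position: [354.2, -262.5, 258.9]
orientation: [-180.0, -0.1, -44.2]
ft_force: [-0.4, -0.6, 0.3]
opening: 0.329
```

Call:
drive_tool:
  deltas: [0.02, 0.032, 0, 0, 0, 3.1, 0.04, 0.063, 0, 0, 0, 6.2, 0.06, 0.095, 0, 0, 0, 9.3, 0.08, 0.126, 0, 0, 0, 12.4, 0.1, 0.158, 0, 0, 0, 15.4]

```text
time: 2.05
position: [454.3, -104.3, 259.0]
orientation: [-180.0, -0.1, -28.8]
ft_force: [0.1, -1.5, 0.2]
opening: 0.008
```

Call:
drive_tool:
  deltas: [0.02, 0.032, 0, 0, 0, 3.1, 0.04, 0.063, 0, 0, 0, 6.2, 0.06, 0.095, 0, 0, 0, 9.3, 0.08, 0.126, 0, 0, 0, 12.4, 0.1, 0.158, 0, 0, 0, 15.4]

```text
time: 2.47
position: [554.3, 53.8, 258.8]
orientation: [180.0, -0.0, -13.4]
ft_force: [1.0, -0.8, 0.6]
opening: 0.003
```

Call:
drive_tool:
  deltas: [0.018, 0.032, 0, 0, 0, 3.1, 0.036, 0.063, 0, 0, 0, 6.2, 0.054, 0.095, 0, 0, 0, 9.3, 0.072, 0.126, 0, 0, 0, 12.4, 0.091, 0.158, 0, 0, 0, 15.4]

```text
time: 2.88
position: [645.1, 211.7, 258.6]
orientation: [180.0, -0.0, 2.0]
ft_force: [0.2, -0.7, 0.7]
opening: 0.007
```

Call:
drive_tool:
  deltas: [0, 0, -0.025, 0, 0, 0, 0, 0, -0.05, 0, 0, 0, 0, 0, -0.07, 0, 0, 0, 0, 0, -0.085, 0, 0, 0, 0, 0, -0.085, 0, 0, 0]

```text
time: 3.3
position: [642.1, 209.5, 168.4]
orientation: [179.9, 0.4, 1.8]
ft_force: [-1.3, 0.0, -0.9]
opening: 0.004
```

```bash
python3 - <<'E'
from h import *
w=eyes.grab_frame("wrist");s=eyes.grab_frame("scene")
cv2.imwrite("pics/w1.png",w["img"]);cv2.imwrite("pics/s1.png",cv2.resize(s["img"][170:310,240:460],None,fx=3.6,fy=3.6))
print(monitor.state()["position"],monitor.state()["ft_force"])
for l,z in [("wheel_top",162),("wheel_mark",162),("lid_edge",173)]:
    for r in eyes.place_of("wrist",l)[:2]: print(l,r["uv"],r["confidence"],atz(w,r["uv"],z))
E
```

```text
[644.18471537 209.86238886 173.29296543] [ 1.07874859 -0.66747343  0.11956463]
```

View pics/w1.png

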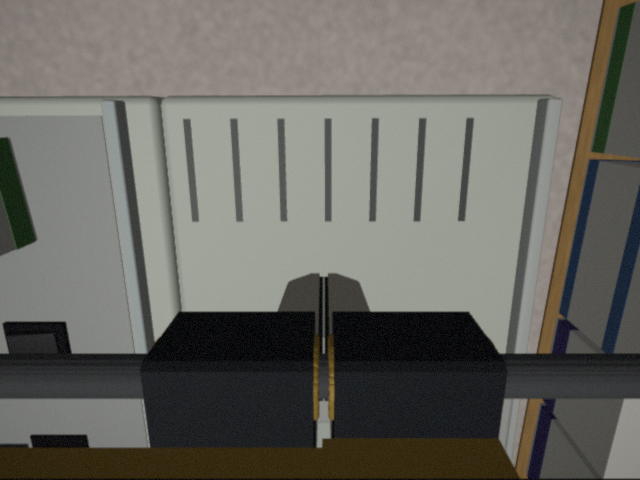

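View pics/s1.png

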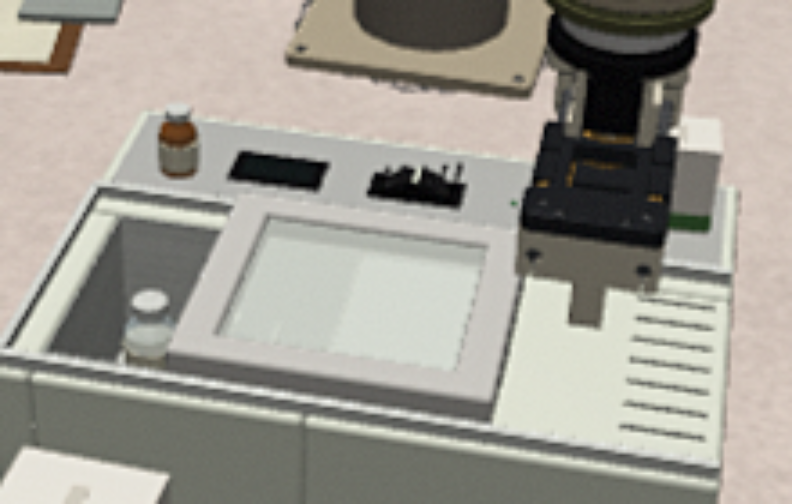

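Call:
drive_tool:
  deltas: [0, 0, -0.011, 0, 0, 0, 0, 0, -0.011, 0, 0, 0, 0, -0.01, -0.011, 0, 0, 0, 0.001, -0.025, -0.011, 0, 0, 0, 0.001, -0.04, -0.011, 0, 0, 0]

```text
time: 3.97
position: [645.7, 169.0, 162.8]
orientation: [-180.0, -0.0, 1.9]
ft_force: [1.5, 2.5, -1.0]
opening: 0.003
```

Call:
drive_tool:
  deltas: [0, -0.012, 0, 0, 0, 0, 0.001, -0.024, 0, 0, 0, 0, 0.001, -0.036, 0, 0, 0, 0, 0.002, -0.048, 0, 0, 0, 0, 0.002, -0.06, 0, 0, 0, 0]

```text
time: 4.38
position: [647.9, 108.6, 162.9]
orientation: [-180.0, -0.0, 1.8]
ft_force: [1.7, 1.3, 0.6]
opening: 0.002
```

Call:
drive_tool:
  deltas: [0, -0.006, 0, 0, 0, 0, 0, -0.011, 0, 0, 0, 0, 0.001, -0.015, 0, 0, 0, 0, 0.001, -0.018, 0, 0, 0, 0, 0.001, -0.019, 0, 0, 0, 0]

```text
time: 4.8
position: [648.6, 90.8, 162.7]
orientation: [180.0, -0.0, 1.8]
ft_force: [-0.1, 1.7, 0.1]
opening: 0.005
```

Call:
drive_tool:
  deltas: [0, -0.001, 0, 0, 0, 0, 0, -0.002, 0, 0, 0, 0, 0, -0.003, 0, 0, 0, 0, 0, -0.004, 0, 0, 0, 0]

```text
time: 5.13
position: [648.6, 90.2, 162.8]
orientation: [-179.8, -0.0, 1.9]
ft_force: [0.6, 16.5, -0.0]
opening: 0.005
```

Call:
drive_tool:
  deltas: [0, -0.001, 0, 0, 0, 0, 0, -0.002, 0, 0, 0, 0, 0, -0.002, 0, 0, 0, 0]

```text
time: 5.38
position: [648.6, 90.2, 162.7]
orientation: [-179.6, -0.1, 2.0]
ft_force: [1.5, 18.6, -0.4]
opening: 0.006
```

```bash
python3 - <<'E'
from h import *
s=eyes.grab_frame("scene")
cv2.imwrite("pics/s2.png",cv2.resize(s["img"][170:310,240:460],None,fx=3.6,fy=3.6,interpolation=2))
print(monitor.state()["position"],monitor.state()["ft_force"])
E
```

```text
[648.61622329  90.21029657 162.74155656] [ 1.8624525  18.67126594 -1.2896421 ]
```

View pics/s2.png

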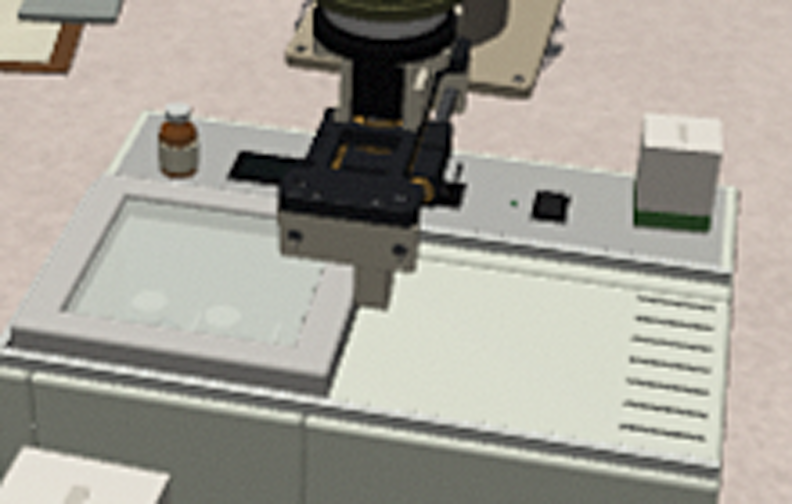

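Call:
drive_tool:
  deltas: [0, 0.01, 0, 0, 0, 0, 0, 0.025, 0, 0, 0, 0, 0, 0.03, 0.03, 0, 0, 0, 0, 0.03, 0.06, 0, 0, 0, 0, 0.03, 0.09, 0, 0, 0]

```text
time: 5.85
position: [647.8, 116.0, 252.7]
orientation: [180.0, 0.1, 1.9]
ft_force: [0.9, -0.2, 0.6]
opening: 0.005
```

Call:
drive_tool:
  deltas: [-0.025, -0.018, 0, 0, 0, 0, -0.05, -0.036, 0, 0, 0, 0, -0.08, -0.054, 0, 0, 0, 0, -0.11, -0.072, 0, 0, 0, 0, -0.14, -0.09, 0, 0, 0, 0]

```text
time: 6.27
position: [507.1, 24.7, 252.3]
orientation: [180.0, 0.0, 1.9]
ft_force: [0.7, -1.1, 0.9]
opening: 0.006
```

```bash
python3 - <<'E'
from h import *
w=eyes.grab_frame("wrist");s=eyes.grab_frame("top");g=eyes.grab_frame("scene")
cv2.imwrite("pics/w2.png",w["img"]);cv2.imwrite("pics/s3.png",cv2.resize(g["img"][170:310,240:460],None,fx=3.6,fy=3.6,interpolation=2))
print(monitor.state()["position"],monitor.state()["ft_force"])
for l,z in [("wheel_top",162),("wheel_mark",162),("lid_edge",173)]:
    for r in eyes.place_of("wrist",l)[:2]: print(l,r["uv"],r["confidence"],atz(w,r["uv"],z))
E
```

```text
[506.97988748  24.34609066 252.64801945] [1.02728453 0.92132524 0.94482401]
wheel_top [428.3, 126.6] 0.7 [566.37192894  93.50993151 162.        ]
wheel_top [323.7, 133.6] 0.61 [504.46920616  87.47580312 162.        ]
lid_edge [574.6, 153.4] 0.81 [649.56929691  81.44410327 173.        ]
```

View pics/w2.png

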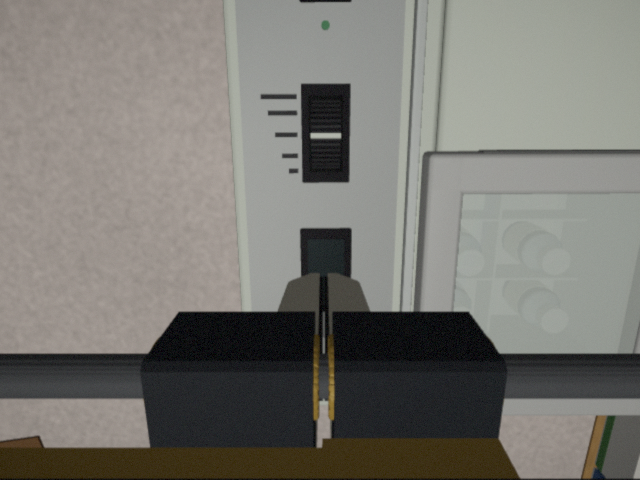

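View pics/s3.png

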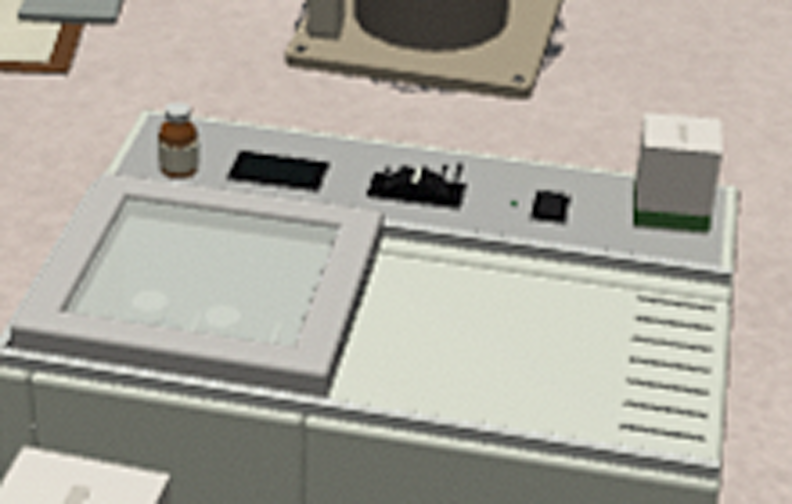

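Call:
drive_tool:
  deltas: [-0.001, 0.03, 0, 0, 0, 0, -0.001, 0.056, -0.02, 0, 0, 0, -0.001, 0.056, -0.045, 0, 0, 0, -0.001, 0.056, -0.07, 0, 0, 0, -0.001, 0.056, -0.082, 0, 0, 0]

```text
time: 6.98
position: [506.8, 82.1, 167.2]
orientation: [180.0, 0.2, 1.9]
ft_force: [0.2, -0.2, -0.2]
opening: 0.006
```

Call:
drive_tool:
  deltas: [0, 0, 0, 0, 0, 0, 0, 0, -0.003, 0, 0, 0, 0, 0, -0.005, 0, 0, 0, 0, 0, -0.005, 0, 0, 0]

```text
time: 7.32
position: [508.6, 80.9, 166.9]
orientation: [-180.0, -0.1, 1.8]
ft_force: [-1.2, -0.5, 0.0]
opening: 0.006
```

Call:
drive_tool:
  deltas: [0, 0, -0.001, 0, 0, 0, 0, 0, -0.002, 0, 0, 0, 0, 0, -0.002, 0, 0, 0]

```text
time: 7.57
position: [507.9, 80.9, 164.1]
orientation: [-180.0, -0.0, 1.8]
ft_force: [-0.5, 0.2, -0.3]
opening: 0.006
```

Call:
drive_tool:
  deltas: [0, 0, -0.001, 0, 0, 0, 0, 0, -0.001, 0, 0, 0]

```text
time: 7.73
position: [507.6, 80.9, 162.7]
orientation: [180.0, -0.0, 1.8]
ft_force: [-0.1, -0.3, -0.2]
opening: 0.006
```

Call:
drive_tool:
  deltas: [0, 0, -0.001, 0, 0, 0, 0, 0, -0.001, 0, 0, 0]

```text
time: 7.9
position: [507.7, 81.0, 162.2]
orientation: [-180.0, -0.0, 1.8]
ft_force: [-1.9, -0.3, 3.4]
opening: 0.004
```

Call:
drive_tool:
  deltas: [0, 0, -0.001, 0, 0, 0, 0, 0, -0.001, 0, 0, 0]

```text
time: 8.07
position: [507.8, 81.0, 162.1]
orientation: [-180.0, -0.1, 1.8]
ft_force: [-5.1, -0.6, 10.6]
opening: 0.002
```

Call:
drive_tool:
  deltas: [0, 0.002, 0.0005, 0, 0, 0, 0, 0.004, 0.0005, 0, 0, 0, 0, 0.006, 0.0005, 0, 0, 0, 0, 0.006, 0.0005, 0, 0, 0]

```text
time: 8.4
position: [507.9, 87.2, 162.1]
orientation: [-180.0, -0.1, 1.8]
ft_force: [-2.5, 1.1, 7.3]
opening: 0.009
```

Call:
drive_tool:
  deltas: [0, 0.002, 0, 0, 0, 0, 0, 0.004, 0, 0, 0, 0, 0, 0.006, 0, 0, 0, 0, 0, 0.0065, 0, 0, 0, 0, 0, 0.0065, 0, 0, 0, 0]

```text
time: 8.82
position: [507.7, 93.9, 162.1]
orientation: [-180.0, -0.0, 1.8]
ft_force: [-3.6, 0.9, 8.1]
opening: 0.006
```

```bash
python3 - <<'E'
from h import *
w=eyes.grab_frame("wrist");g=eyes.grab_frame("scene")
cv2.imwrite("pics/w3.png",w["img"]);cv2.imwrite("pics/s4.png",cv2.resize(g["img"][190:260,300:410],None,fx=7,fy=7,interpolation=2))
print(monitor.state()["position"],monitor.state()["ft_force"])
E
```

```text
[507.75083254  93.93676598 162.08805271] [-3.22092915  1.95735576  7.83355197]
```

View pics/w3.png

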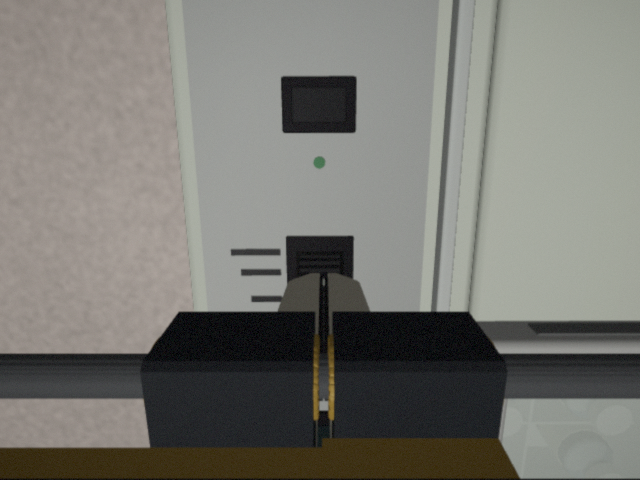

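View pics/s4.png

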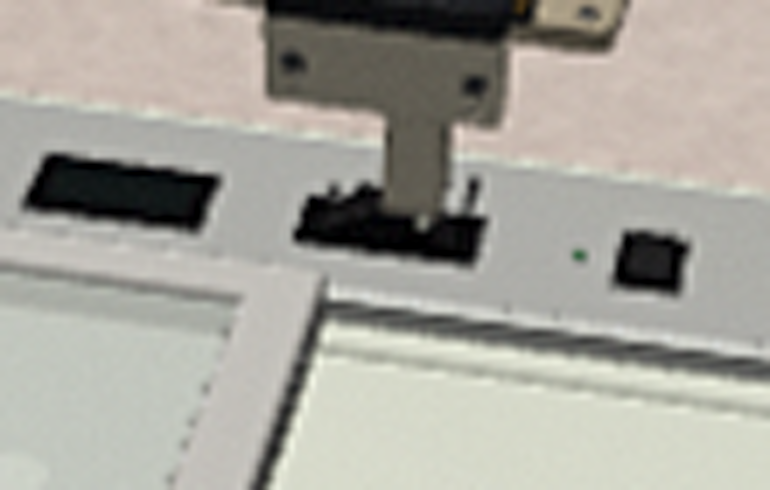

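Call:
drive_tool:
  deltas: [0, 0, 0.01, 0, 0, 0, 0, 0, 0.03, 0, 0, 0, 0, 0, 0.055, 0, 0, 0, 0, -0.02, 0.08, 0, 0, 0, 0, -0.04, 0.09, 0, 0, 0]

```text
time: 9.33
position: [508.9, 53.8, 255.5]
orientation: [-180.0, -0.3, 1.9]
ft_force: [0.9, -0.6, 0.2]
opening: 0.002
```

Call:
drive_tool:
  deltas: [0, -0.03, 0, 0, 0, 0, 0, -0.03, 0, 0, 0, 0, 0, -0.03, 0, 0, 0, 0]

```text
time: 9.58
position: [507.7, 22.4, 251.6]
orientation: [-180.0, -0.0, 1.7]
ft_force: [0.2, 0.7, -1.2]
opening: 0.006
```

```bash
python3 - <<'E'
from h import *
w=eyes.grab_frame("wrist");s=eyes.grab_frame("top");g=eyes.grab_frame("scene")
cv2.imwrite("pics/w4.png",w["img"])
cv2.imwrite("pics/s5.png",cv2.resize(g["img"][170:310,240:460],None,fx=3.6,fy=3.6,interpolation=2))
print(monitor.state()["position"],monitor.state()["ft_force"])
for l,z in [("wheel_top",162),("wheel_mark",158.5),("lid_edge",173)]:
    for r in eyes.place_of("wrist",l)[:2]: print(l,r["uv"],r["confidence"],atz(w,r["uv"],z))
E
```

```text
[507.35415897  24.16633717 250.81206934] [-1.20517608 -0.17173552  0.02289515]
wheel_top [321.7, 131.3] 0.91 [504.07623624  86.58167389 162.        ]
wheel_mark [324.4, 108.0] 0.71 [505.29061835  99.95700953 158.5       ]
lid_edge [574.6, 145.3] 0.57 [649.18777458  83.39516862 173.        ]
```

View pics/w4.png

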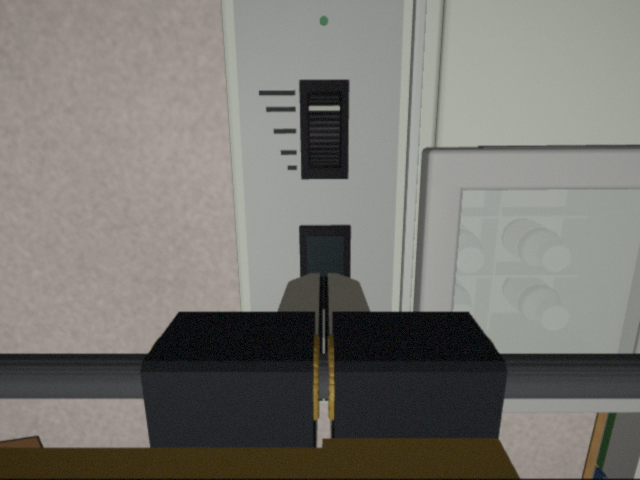

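View pics/s5.png

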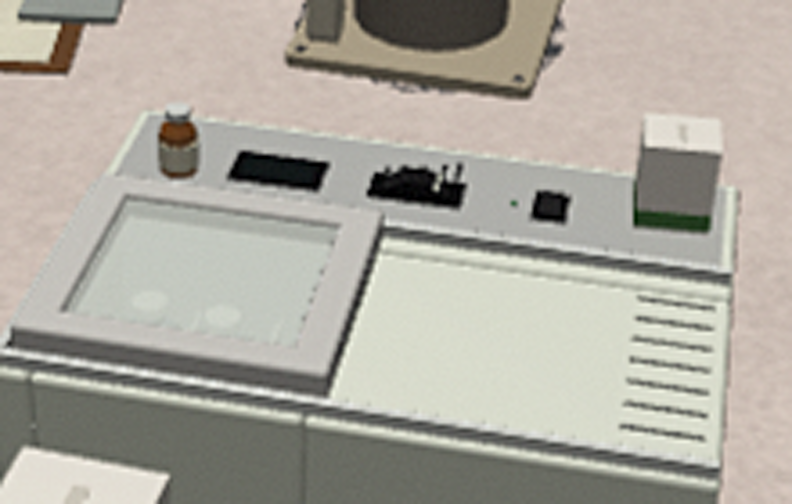

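```bash
python3 - <<'E'
from h import *
s=eyes.grab_frame("top");g=eyes.grab_frame("scene");p=(605.5,87.8,0.033)
cv2.imwrite("pics/t6.png",cv2.resize(s["img"][160:320,180:400],None,fx=3.6,fy=3.6,interpolation=2))
S=lambda u,v:(240+u/3.6,170+v/3.6)
for n,uv in (("front",S(382,214)),("back",S(328,379))):
    w=atz(g,uv,173)[:2]-p[:2];a=p[2];print(n,w@[np.cos(a),np.sin(a)],w@[-np.sin(a),np.cos(a)])
for X in [(-40,-10,173),(126,-10,173),(-40,-190,173),(126,-190,173)]:
    print(X,((proj(g,c2w(X,p))-[240,170])*3.6).round(),((proj(s,c2w(X,p))-[180,160])*3.6).round())
E
```

```text
front -30.16465410189766 -9.981626064431923
back 132.7051064980606 -7.685131116166618
(-40, -10, 173) [385. 205.] [393. 301.]
(126, -10, 173) [326. 371.] [391.  86.]
(-40, -190, 173) [101. 166.] [630. 298.]
(126, -190, 173) [  7. 321.] [626.  83.]
```

View pics/t6.png

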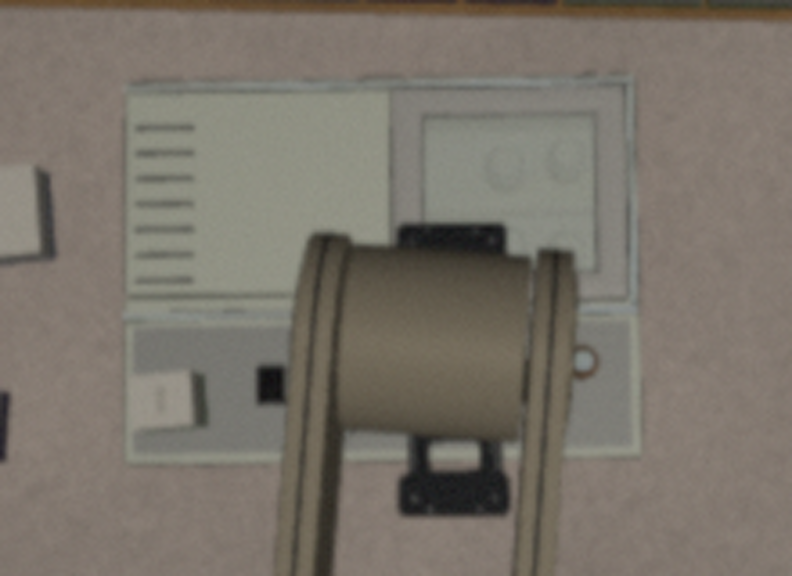

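Top view: the lid's left edge is at column 391, where the model puts it when shut (391–393). Its right edge meets the rim. The wheel mark sits at the next bar, and the tool is clear of everything.

```bash
python3 -c "
from plant import job
print(job.finish_job())"
```

```text
the job is handed in; nothing more can be done
None
```

The lid is shut and the wheel is one click colder; I handed the job in at about 10 s of the 42 s allowed, and no verdict was reported.

- **Lid:** I pushed the left end face with the shut fingertips until the lid hit its stop. The wrist force held at about 18 N with no further movement. In the top picture, its left edge then lay within about 1 mm of the modelled shut position. The scene and wrist views put it 0 to 4 mm off, which I put down to calibration error.
- **Wheel:** The mark started on the middle bar, so the wheel stood at 0. I pressed on the rim with about 8 N and drew it 13 mm to the cooler's left. After lifting off, the mark rested at the next longer bar, about 13 mm along, which matches the 0.524 detent.
- **Everything else:** The arm was clear of the cooler at the end. The last pictures showed the amber vial and small carton where they started. I did not separately check the other items, but the fingertips touched only the lid and the wheel.

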